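Lock a clamp stud in the bench T-track against the stop

ROBOT

A 7-joint arm with a two-finger parallel gripper is mounted at the origin on the work surface; the furniture and walls round the work are solid. World frame = base frame: x ahead of the robot, y to its left, z up, the work surface at z = 0. Lengths are in m, angles in rad, forces in N, time in s.
With the tool pointing down it reaches from about 0.4 to 0.85 m from the base axis. Payload 10.4 kg.
Tool frame: the origin (TCP) lies on the centre line of the jaws, within the pads' length; the fingertips stand 14 mm ahead of it and the grasp point (between the pads) lies 5 mm behind it; z points along the fingers, y is the line along which they close (so a half turn about z gives the same grasp; the last joint's range is limited). The gripper opens to 87 mm and grips with 3 to 60 N. Pads are 19 mm wide; open, the fingers measure 117 mm over their backs; the gripper's body (75 mm by 190 mm) begins 51 mm behind the grasp point.
Start: joints at [-1.298, 0.332, -0.065, 1.46, 0.022, 1.35, -0.088], TCP at [0.182, 0.598, 0.204] pointing down, gripper open.
Joint ranges: [-2.6, 2.6], [-0.5, 2.12], [-1.47, 1.34], [0.16, 2.42], [-1.27, 4.41], [0.06, 2.06], [-2.6, 2.6]. Speed limits (rad/s): [2.22, 2.22, 2.79, 2.79, 3.14, 3.14, 3.14].

INTERFACE

Orientations are given as a unit quaternion [w, x, y, z].
In Python, from cell import sensors, camera, finish_job, spot_in gives the robot as it stands.
- The arm moves only by the tool carry_out, never from a script. Its argument "series" is a list of rows, each an object of numbers: "x", "y", "z": the shift along the tool's x, y, z in cm; "rx", "ry", "rz": the turn, a rotation vector about the tool's x, y, z in degrees; "gripper": the finger opening in cm, from 0 to 8.7. A call has exactly 8 rows; each row shifts and turns the commanded pose from where the row before left it, along the tool's axes as they then stand; what a row does not reach is not made up. A row lasts 1/10 s, in which the tool goes at most 50 mm and 8.59 degrees, less where a joint would pass 70% of its speed; a pose out of reach is approached as far as the arm can. A call with a gripper value outside its range is refused whole. The fingers move at their own pace and stop on an object; "newtons" is the grip in N (left out, the last holds). Time passes only in rows, so rows that do not move let the fingers close, or fill a call up. It gives the time, the measured TCP pose, the force, the opening and the grip force at its end, in the units of the state.
- sensors.state(): the state, without advancing time (a new reading comes with each control period).
- camera(name): name is "scene" or "side" or "wrist"; returns a dict with "color" (400x640x3 uint8, red, green, blue), "camera_matrix" (3x3 intrinsics, pixels), "dist" ([k1, k2, p1, p2, k3] as OpenCV has them; the pictures are not rectified), "xyz" and "attitude" of the camera in the world. Camera axes: x right, y down, z forward; pixel columns grow to the right and rows downward; lengths in m; the calibration is good to about 2 mm. A picture is of the moment at which its call begins. There is no depth.
- finish_job(): hands the job in; it is judged then, once.
Trained networks look in a picture, given as the dict that the camera call returned (one of the last four; its "shot" number tells which), for a name from the list of things; names that differ only in an ending like _2 or _b are one class to them, and where a whole thing is asked for, a point or a joint stands for the part that bears it (a point fixed in the world has none). Each returns a list of dicts, best first, with "score" (0 to 1); they miss things now and then, are a little off and sometimes report something else, mostly with a low value. They report only what shows in the picture. A call takes as long as a camera call. They do not tell look-alikes from the thing itself.
- spot_in(target, picture): "box" ([left, top, right, bottom] in pixels, round what is visible of it).
The state is a dict: "time": time; "joint_positions": joint angles; "joint_vel": joint speeds; "effort": joint torques, N m; "tcp_pos": TCP position; "ee_rot": TCP orientation; "wrist_force": force on the tool from outside, world axes, zero at the start; "moment": the same for the moment, N m; "gripper_width": finger opening in m; "grasp_force": force on a finger pad.
Only numpy, scipy, OpenCV 4.12 (cv2) and the standard library are available. Lean on these libraries where they do the work, as an engineer would, in place of code of your own. Each camera call takes 0.05 s, during which the arm holds its last target. There are 200 camera calls.

TASK

Lift the clamp stud out of its wooden rest and drop its T-head into the slot of the aluminium T-track, well clear of the stop block, until its collar lies on the rail. Slide it gently along the slot until the collar comes up against the stop block, then, keeping it there, turn it a quarter turn clockwise (seen from above) so that the head locks across the slot under the lips, and let go. Do not force anything and leave the other things on the bench alone.

Things in the scene. Friction and masses are not known exactly. Their poses are not given: they have to be found in the camera images.
- stud: Clamp stud, upright, 74 mm tall, 0.11 to 0.22 kg. Origin: centre of the head's underside; z up the shank, x along head and wing (a half turn looks the same). Steel T-head 30 (x) x 13 (y) x 8 mm high; shank 12 mm dia; round steel collar 34 mm dia, 17 to 23 mm above the origin; neck 14 mm dia; black hub 22 mm dia, 42 to 47 mm up; wing above. It starts hanging by its collar in the rest.
- stud_wing (a point): Centre of the stud's black wing grip, 60 mm above the stud's origin; wing 46 (x) x 14 (y) x 28 mm high, gripped across its 14 mm. x, y, z as the stud. The head under the wing has two diagonal square corners and two rounded: under the lips it turns clockwise (from above) a quarter turn and jams about 15 degrees beyond; anticlockwise it jams at about 60 degrees.
- rest: Fixed wooden block 50 (x) x 80 (y) x 24 mm high with one through slot 36 (x) x 17 (y) mm at its centre; origin: centre of the underside, z up. The stud hangs in it, head along x, the stud's origin 7 mm above the bench.
- track: Fixed aluminium T-track, 300 (x, along the slot) x 60 x 24 mm high, z up; origin: centre of the underside. Slot 16 mm wide, open all along, between lips 6 mm thick; cavity below 32.4 mm wide, 5 to 18 mm up. With the head along x the stud drops in until its collar rests on the lips: its origin is then 7 mm above the track's. Turned across, it cannot come out (3 mm of lift).
- screw_box: Bystander: box of screws, 62 x 105 x 60 mm, origin under its centre. Leave it alone.
- tape_measure: Bystander: tape measure, 41 x 89 x 70 mm, origin under its centre. Leave it alone.
- offcut: Bystander: pine offcut, 38 x 110 x 30 mm, origin under its centre. Leave it alone.
- slot_start (a point): Point on the slot's centre line, level with the top of the lips, 45 mm from the track's -x end: a good place to drop the head in. The slot is clear from the -x end to the stop block.
- slot_stop_end (a point): +x end of the slot, level with the top of the lips. A dark steel stop block, 20 (x) x 14 mm, 12 mm above the lips, stands firmly in the slot between here and slot_start: its flat face towards slot_start lies 40 to 130 mm from this end. Its place is not measured: see it or feel for it.
Things that resemble listed ones, but are neither listed nor needed, are in the scene too. Leave any pink look-alike of the stud alone.

How it is judged:
On the way, in this order (a step that is already met when the one before it is completed fails the run):
1. the head is down in the slot, in line with it, collar on the rail, clear of the stop block (z of stud in the frame of track below 0.0095 m and y of stud in the frame of track between -0.004 and 0.004 m and angle between the x axis of stud and the x axis of track, either way round below 0.3 rad and horizontal distance between stud and stop_block above 0.032 m), for 0.1 s.
2. slid along the slot, the collar touches the stop block while the head is still in line with the slot (z of stud in the frame of track below 0.0105 m and contact force between stud and stop_block above 0.5 N and angle between the x axis of stud and the x axis of track, either way round below 0.35 rad), for 0.05 s.
At the end, for the whole second after the job is handed in: The stud is at rest and upright in the slot with its collar down on the rail (within 2 mm) and within 2.5 mm of the stop block, its head turned across the slot (within 14 degrees of square) (angle between the x axis of stud and the y axis of track, either way round below 0.25 rad and z of stud in the frame of track between 0.004 and 0.009 m and horizontal distance between stud and stop_block below 0.0295 m and angle between stud's own z axis and vertical below 0.08 rad and linear speed of stud below 0.01 m/s); the robot touches nothing.
It fails at once if the stud is pushed against the stop block with more than 30 N (contact force between stud and stop_block above 30 N).
It fails at once if the stud is forced or knocked against the track (stop block included) with more than 70 N, all contacts added up (contact force between stud and track above 70 N).
It fails at once if a bystander is shifted by more than 15 mm (distance of any of screw_box, tape_measure, offcut from where it was at the start of the episode above 0.015 m).
It also fails if it takes over 56 s, if anything falls off the work surface, if the arm or the gripper's body presses on something with over 40 N, if the wrist force passes 120 N, or if a joint passes its speed limit or range.

## Working session

There is one attempt and no reset: what is moved stays moved. The work goes in short steps, Python scripts to look and compute and a tool call to move; the robot and the scene stay as the last step left them, time stands still between calls to the robot, and variables do not carry over. Pictures are saved under pics/ and viewed, at most 10 in all, crops included, and the job is handed in when it is done.

Besides the shell and the picture viewer there is one more tool, called after "Call:" as a command line: name --argument value ..., lists and objects as JSON in quotes. carry_out: Moves the arm, as the interface text tells. Its arguments: {"type":"object","properties":{"series":{"type":"array","items":{"type":"object","properties":{"x":{"type":"number"},"y":{"type":"number"},"z":{"type":"number"},"rx":{"type":"number"},"ry":{"type":"number"},"rz":{"type":"number"},"gripper":{"type":"number"}}}},"newtons":{"type":"number"}},"required":["series"]}

```bash
mkdir -p pics; ls; cat > h.py <<'E'
import numpy as np, cv2
from cell import sensors, camera, finish_job, spot_in
from scipy.spatial.transform import Rotation as R
def rot(q): return R.from_quat([q[1],q[2],q[3],q[0]]).as_matrix()
def ray(p,uv):
    u=cv2.undistortPoints(np.array([[uv]],float),np.array(p["camera_matrix"]),np.array(p["dist"],float))[0,0]
    A=p["attitude"]; A=np.array(A); M=rot(A) if A.shape==(4,) else A
    return np.array(p["xyz"]),M@np.array([u[0],u[1],1])
def at_z(p,uv,z):
    o,d=ray(p,uv); return o+d*(z-o[2])/d[2]
def proj(p,X):
    A=np.array(p["attitude"]); M=rot(A) if A.shape==(4,) else A
    r=M.T; t=-r@np.array(p["xyz"])
    return cv2.projectPoints(np.array(X,float).reshape(-1,1,3),cv2.Rodrigues(r)[0],t,np.array(p["camera_matrix"]),np.array(p["dist"],float))[0][:,0]
def save(p,n): cv2.imwrite(f"pics/{n}.png",cv2.cvtColor(p["color"],cv2.COLOR_RGB2BGR))
E
python3 - <<'E'
from h import *
s=sensors.state(); print(s)
for n in ["scene","side","wrist"]:
    p=camera(n); save(p,n+"0"); print(n,p["xyz"],p["attitude"],p["camera_matrix"])
    for t in ["stud","stud_wing","rest","track","screw_box","tape_measure","offcut"]:
        for r in spot_in(t,p)[:3]: print(t,np.round(r["box"],1),round(r["score"],2), np.round(at_z(p,[(r["box"][0]+r["box"][2])/2,(r["box"][1]+r["box"][3])/2],.03),3))
E
```

```text
pics
{'time': 0.0, 'joint_positions': array([-1.29761389,  0.33289788, -0.06469703,  1.46093529,  0.0215933 ,
        1.3498809 , -0.08848002]), 'joint_vel': array([ 3.23854164e-04,  6.85067716e-04,  5.97669371e-04, -3.59237451e-05,
       -8.05469852e-04,  7.56523388e-04,  4.98983391e-04]), 'effort': array([ 8.88399718e-04, -6.23254395e+01,  2.52722570e-02, -3.89886725e+01,
       -6.13153330e-02,  3.99457233e-02,  1.65635438e-04]), 'tcp_pos': array([0.18206741, 0.59746831, 0.20314058]), 'ee_rot': array([-7.57458888e-05,  1.47334585e-01,  9.89086453e-01, -7.09085512e-04]), 'wrist_force': array([-0.16308213,  0.15103816, -0.7359754 ]), 'moment': array([ 0.01572119, -0.06882057, -0.00193084]), 'grasp_force': 0.0, 'gripper_width': 0.08677556879889156}
scene [ 0.16375133 -0.65308079  0.56859173] [-0.45777789  0.8573289  -0.20590692  0.1141442 ] [[413.59234066   0.         329.61716353]
 [  0.         413.59234066 199.08603951]
 [  0.           0.           1.        ]]
stud [250.  197.6 275.3 225.1] 0.87 [0.38  0.086 0.03 ]
stud [310.7 225.3 335.4 255.5] 0.67 [ 0.455 -0.066  0.03 ]
stud
[... 1068 characters left out ...]
[217.  197.7 240.6 227.1] 0.91 [0.381 0.098 0.03 ]
stud_wing [271.6 194.2 287.2 227.4] 0.65 [0.475 0.035 0.03 ]
rest [286.7 237.3 316.7 273.5] 0.66 [ 0.431 -0.113  0.03 ]
track [303.5 175.1 401.  260.6] 0.64 [ 0.589 -0.082  0.03 ]
screw_box [191.7 158.2 244.9 198.8] 0.58 [0.425 0.243 0.03 ]
tape_measure [314.7 274.7 370.5 323. ] 0.85 [ 0.425 -0.244  0.03 ]
tape_measure [283.7 223.8 308.8 251.7] 0.45 [ 0.453 -0.063  0.03 ]
offcut [400.6 247.7 459.  285.8] 0.73 [ 0.606 -0.284  0.03 ]
wrist [0.11459062 0.61862059 0.38449949] [0.10722791 0.7960684  0.59034525 0.07918185] [[303.58744258   0.         320.51998606]
 [  0.         303.58744258 196.13619318]
 [  0.           0.           1.        ]]
```

```bash
python3 - <<'E'
import cv2
a=cv2.imread("pics/scene0.png")[140:350,180:510]
cv2.imwrite("pics/scene0c.png",cv2.resize(a,None,fx=2.4,fy=2.4,interpolation=cv2.INTER_CUBIC))
E
```

```text
(no output)
```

View pics/scene0c.png

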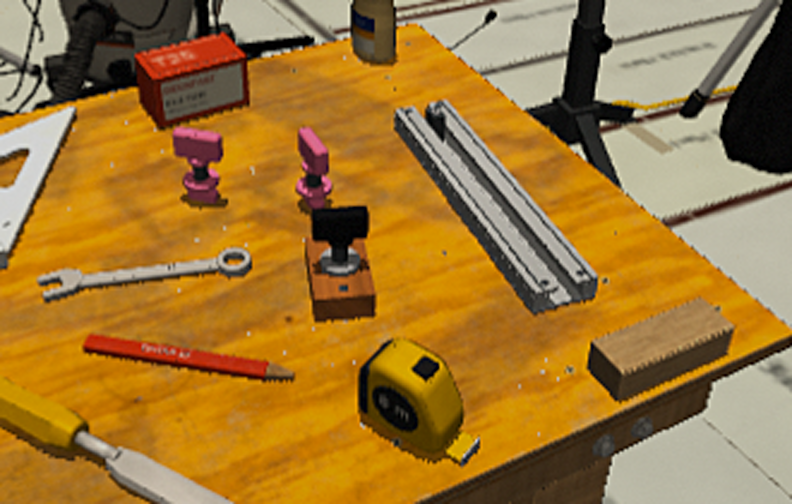

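The picture shows the real black stud in its rest at about px (322,240), with the two pink look-alikes behind it. The track runs from (350,185) to (425,265), and the dark stop is near its far end, at about (362,192). Next I swing over for a wrist view.

Call:
carry_out --series '[{"z": -3, "y": -2}, {"z": -3, "y": -3}, {"z": -3, "y": -3}, {"z": -2, "y": -3, "x": -2}, {"x": -4, "rz": 4.5}, {"x": -4.5, "rz": 5.2}, {"x": -4.5, "rz": 5.2}, {"x": -4.5, "rz": 5.2}]'

```text
schema error: expected keys x, y, z, rx, ry, rz, gripper
```

Call:
carry_out --series '[{"x": -4.5, "rz": 5.2}, {"x": -4.5, "rz": 5.2}, {"x": -4.5, "rz": 5.2}, {"x": -4.5, "rz": 5.2}, {"x": -4.5, "rz": 5.2}, {"x": -4.5, "rz": 5.2}, {"x": -4.5, "rz": 5.2}, {"x": -4.5, "rz": 5.2}]'

```text
schema error: expected keys x, y, z, rx, ry, rz, gripper
```

Call:
carry_out --series '[{"x": 0, "y": -2, "z": -3, "rx": 0, "ry": 0, "rz": 0, "gripper": 8.7}, {"x": 0, "y": -3, "z": -3, "rx": 0, "ry": 0, "rz": 0, "gripper": 8.7}, {"x": 0, "y": -3, "z": -3, "rx": 0, "ry": 0, "rz": 0, "gripper": 8.7}, {"x": -2, "y": -3, "z": -2, "rx": 0, "ry": 0, "rz": 2, "gripper": 8.7}, {"x": -4, "y": 0, "z": 0, "rx": 0, "ry": 0, "rz": 4.5, "gripper": 8.7}, {"x": -4.5, "y": 0, "z": 0, "rx": 0, "ry": 0, "rz": 5.2, "gripper": 8.7}, {"x": -4.5, "y": 0, "z": 0, "rx": 0, "ry": 0, "rz": 5.2, "gripper": 8.7}, {"x": -4.5, "y": 0, "z": 0, "rx": 0, "ry": 0, "rz": 5.2, "gripper": 8.7}]'

```text
time: 2.0
tcp_pos: [0.3267, 0.4083, 0.3141]
ee_rot: [0.0, 0.336, 0.942, 0.0]
wrist_force: [0.5, 0.2, -0.1]
gripper_width: 0.0868
grasp_force: 0.0
```

Call:
carry_out --series '[{"x": -4.5, "y": 0, "z": 0, "rx": 0, "ry": 0, "rz": 5.2, "gripper": 8.7}, {"x": -4.5, "y": 0, "z": 0, "rx": 0, "ry": 0, "rz": 5.2, "gripper": 8.7}, {"x": -4.5, "y": 0, "z": 0, "rx": 0, "ry": 0, "rz": 5.2, "gripper": 8.7}, {"x": -4.5, "y": 0, "z": 0, "rx": 0, "ry": 0, "rz": 5.2, "gripper": 8.7}, {"x": -4.5, "y": 0, "z": 0, "rx": 0, "ry": 0, "rz": 5.2, "gripper": 8.7}, {"x": -4.5, "y": 0, "z": 0, "rx": 0, "ry": 0, "rz": 5.2, "gripper": 8.7}, {"x": -4.5, "y": 0, "z": 0, "rx": 0, "ry": 0, "rz": 5.2, "gripper": 8.7}, {"x": -4.5, "y": 0, "z": 0, "rx": 0, "ry": 0, "rz": 5.2, "gripper": 8.7}]'

```text
time: 2.8
tcp_pos: [0.5163, 0.1113, 0.314]
ee_rot: [0.0, 0.649, 0.761, 0.0]
wrist_force: [0.1, 0.9, 0.2]
gripper_width: 0.0873
grasp_force: 0.0
```

Call:
carry_out --series '[{"x": -4.5, "y": 0, "z": 1, "rx": 0, "ry": 0, "rz": 4, "gripper": 8.7}, {"x": -4.5, "y": 0, "z": 1, "rx": 0, "ry": 0, "rz": 4, "gripper": 8.7}, {"x": -4.5, "y": 0, "z": 1, "rx": 0, "ry": 0, "rz": 4, "gripper": 8.7}, {"x": -4.5, "y": 0, "z": 1, "rx": 0, "ry": 0, "rz": 0, "gripper": 8.7}, {"x": -2, "y": 0, "z": 0, "rx": 0, "ry": 0, "rz": 0, "gripper": 8.7}, {"x": 0, "y": 0, "z": 0, "rx": 0, "ry": 0, "rz": 0, "gripper": 8.7}, {"x": 0, "y": 0, "z": 0, "rx": 0, "ry": 0, "rz": 0, "gripper": 8.7}, {"x": 0, "y": 0, "z": 0, "rx": 0, "ry": 0, "rz": 0, "gripper": 8.7}]'

```text
time: 3.6
tcp_pos: [0.5257, -0.0844, 0.274]
ee_rot: [-0.0, 0.722, 0.691, 0.0]
wrist_force: [-0.4, 0.7, -0.4]
gripper_width: 0.0875
grasp_force: 0.0
```

```bash
python3 - <<'E'
from h import *
s=sensors.state(); print(s["time"],s["tcp_pos"],s["ee_rot"],s["joint_positions"])
p=camera("wrist"); save(p,"w1"); np.save("w1.npy",{k:p[k] for k in("xyz","attitude","camera_matrix","dist")},allow_pickle=True)
for t in ["stud","stud_wing","rest","track"]:
    for r in spot_in(t,p)[:3]: print(t,np.round(r["box"],1),round(r["score"],2), np.round(at_z(p,[(r["box"][0]+r["box"][2])/2,(r["box"][1]+r["box"][3])/2],.024),3))
E
```

```text
3.6 [ 0.52567185 -0.08442313  0.27398279] [-1.40217041e-04  7.22449877e-01  6.91423245e-01  2.28284098e-04] [-0.51078127  0.091333    0.63370441  1.62363208 -0.05500257  1.44440592
  0.08398588]
stud [238.5 156.6 277.4 183.4] 0.75 [ 0.437 -0.088  0.024]
stud [263.9  55.5 292.3  98.7] 0.67 [0.476 0.036 0.024]
stud [171.8  14.9 221.1  51.6] 0.64 [0.374 0.094 0.024]
stud_wing [260.7  57.  293.1 100.6] 0.87 [0.474 0.034 0.024]
stud_wing [169.3  14.7 217.2  57. ] 0.71 [0.37  0.091 0.024]
stud_wing [242.1 155.2 277.1 184. ] 0.67 [ 0.439 -0.087  0.024]
rest [239.9 134.8 288.6 198.5] 0.95 [ 0.446 -0.083  0.024]
track [350.6   8.8 419.3 237.6] 0.73 [ 0.619 -0.03   0.024]
track [247.2 241.2 276.5 291.3] 0.6 [ 0.428 -0.241  0.024]
```

View pics/w1.png

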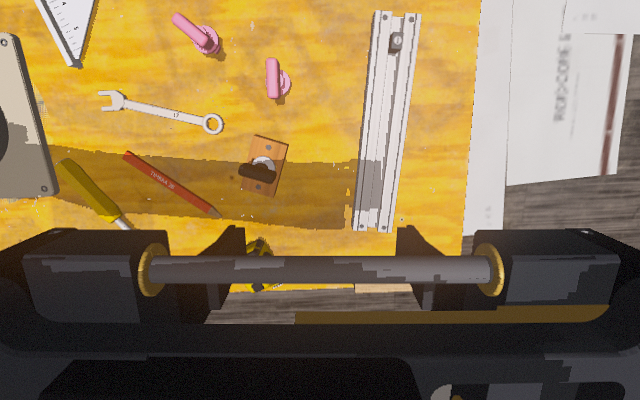

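The wrist view shows the stud in the rest at about (262,167), the track from (397,12) to (373,232), and the stop block at (396,41). I zoom in to measure.

```bash
python3 - <<'E'
import cv2,numpy as np
a=cv2.imread("pics/w1.png")
def z(x0,y0,x1,y1,f):
    c=cv2.resize(a[y0:y1,x0:x1],None,fx=f,fy=f,interpolation=cv2.INTER_CUBIC)
    for i in range((x1-x0)//10+1):
        if i%1==0: cv2.line(c,(i*10*f,0),(i*10*f,6),(255,0,255),2)
    for i in range((y1-y0)//10+1): cv2.line(c,(0,i*10*f),(6,i*10*f),(255,0,255),2)
    return c
A=z(230,125,300,205,7) # 490x560
B=z(375,5,425,60,5)
C=z(345,190,395,240,5)
o=np.zeros((560,750,3),np.uint8); o[:560,:490]=A; o[:275,495:745]=B; o[280:530,495:745]=C
cv2.imwrite("pics/w1z.png",o)
E
```

```text
(no output)
```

View pics/w1z.png

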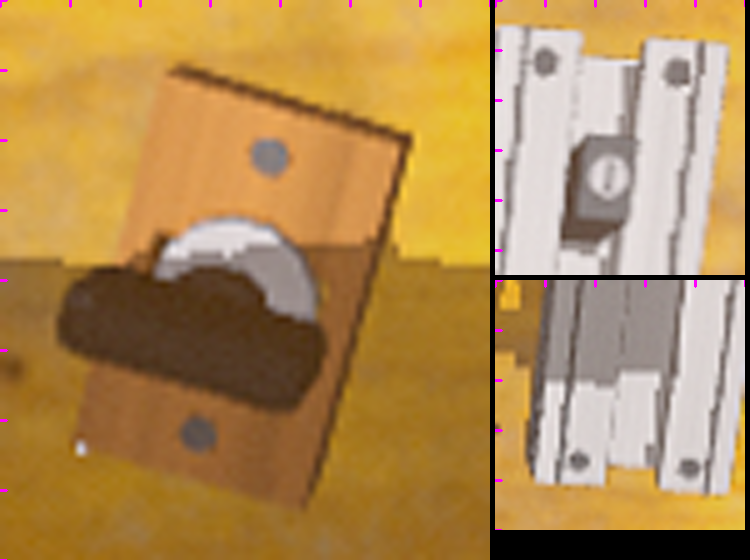

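Rest corners in the zoom are (165,77), (400,150), (300,500) and (78,440). The slot ends are near (612,35) and (632,487), and the stop block's front face is at zoom y of about 222–240.

```bash
python3 - <<'E'
from h import *
p=np.load("w1.npy",allow_pickle=True).item()
A=lambda X,Y:(230+(X+.5)/7-.5,125+(Y+.5)/7-.5)
B=lambda X,Y:(375+(X-495+.5)/5-.5,5+(Y+.5)/5-.5)
C=lambda X,Y:(345+(X-495+.5)/5-.5,190+(Y-280+.5)/5-.5)
print("cam",p["xyz"])
c=[at_z(p,A(*q),.024)[:2] for q in [(165,77),(400,150),(300,500),(78,440)]]
print("rest",np.round(c,4),np.mean(c,0)); d=lambda a,b:np.linalg.norm(a-b)
print(d(c[0],c[1]),d(c[1],c[2]),d(c[2],c[3]),d(c[3],c[0]))
g=lambda v:np.degrees(np.arctan2(v[1],v[0]))
print("yaw x",g(c[1]-c[0]),g(c[2]-c[3]),"y",g(c[0]-c[3]),g(c[1]-c[2]))
s=[at_z(p,A(*q),.024)[:2] for q in [(270,157),(198,433)]]; print("screws mid",np.mean(s,0),g(s[0]-s[1]))
w=[at_z(p,A(*q),.081)[:2] for q in [(60,315),(325,375)]]; print("wing ends@81",w,np.mean(w,0),g(w[1]-w[0]),d(*w))
print("wingmid@.075",at_z(p,A(190,338),.075))
f=[at_z(p,B(580,30),.024)[:2],at_z(p,B(645,40),.024)[:2]]; n=[at_z(p,C(605,485),.024)[:2],at_z(p,C(660,490),.024)[:2]]
o=[at_z(p,B(500,27),.024)[:2],at_z(p,B(728,45),.024)[:2],at_z(p,C(532,482),.024)[:2],at_z(p,C(728,493),.024)[:2]]
print("far",f,"near",n,"outer",np.round(o,4)); F=np.mean(f,0);N=np.mean(n,0)
print("F,N",F,N,d(F,N),"yaw",g(F-N),"outer mids",np.mean(o[:2],0),np.mean(o[2:],0))
ux=(F-N)/d(F,N)
for q,z in[(B(605,222),.036),(B(600,240),.024)]: print("stop from far end",(F-at_z(p,q,z)[:2])@ux)
# second check: scene camera slot ends & rest projected
for n in["scene","side"]:
    q=camera(n)
    for X in [[*np.mean(c,0),.024],[*F,.024],[*N,.024]]: print(n,np.round(proj(q,X),1))
E
```

```text
cam [ 0.53041223 -0.01262592  0.45452593]
rest [[ 0.4349 -0.039 ]
 [ 0.4807 -0.0555]
 [ 0.4545 -0.1274]
 [ 0.4092 -0.1125]] [ 0.44481614 -0.08361216]
0.04871730209948771 0.07657744165643626 0.04766181204148001 0.07784909110656758
yaw x -19.785654845580932 -18.259614687932263 y 70.73553767727336 69.9418111809705
screws mid [ 0.44443648 -0.08391902] 70.42025593480342
wing ends@81 [array([ 0.42459701, -0.07629766]), array([ 0.4709696 , -0.08923166])] [ 0.4477833  -0.08276466] -15.584573581071837 0.04814255245956281
wingmid@.075 [ 0.44605754 -0.08256483  0.075     ]
far [array([0.62565687, 0.10925897]), array([0.64222373, 0.1063478 ])] near [array([ 0.59273551, -0.18788408]), array([ 0.6094585 , -0.19024116])] outer [[ 0.6054  0.1107]
 [ 0.6634  0.1044]
 [ 0.5706 -0.1859]
 [ 0.6302 -0.1921]]
F,N [0.6339403  0.10780338] [ 0.601097   -0.18906262] 0.2986772615516954 yaw 83.6868455879765 outer mids [0.63438357 0.1075765 ] [ 0.60038079 -0.18903777]
stop from far end 0.046165965182444056
stop from far end 0.0481424347887037
scene [[322.4 249.2]]
scene [[355.8 182.7]]
scene [[417.4 257.1]]
side [[298.9 246.8]]
side [[316.4 176.9]]
side [[391.3 243.6]]
```

Call:
carry_out --series '[{"x": 0, "y": 0, "z": 1, "rx": 0, "ry": 0, "rz": -8.1, "gripper": 8.7}, {"x": 0, "y": 0, "z": 1, "rx": 0, "ry": 0, "rz": -8.1, "gripper": 7}, {"x": 0, "y": 0, "z": 1, "rx": 0, "ry": 0, "rz": -8.1, "gripper": 6}, {"x": 0, "y": 0, "z": 1, "rx": 0, "ry": 0, "rz": -8.1, "gripper": 6}, {"x": 0, "y": 0, "z": 1, "rx": 0, "ry": 0, "rz": -8.1, "gripper": 6}, {"x": 0, "y": 0, "z": 1, "rx": 0, "ry": 0, "rz": -8.1, "gripper": 6}, {"x": 0, "y": 0, "z": 1, "rx": 0, "ry": 0, "rz": -8.1, "gripper": 6}, {"x": 0, "y": 0, "z": 1, "rx": 0, "ry": 0, "rz": -8.1, "gripper": 6}]'

```text
time: 4.75
tcp_pos: [0.5254, -0.086, 0.1935]
ee_rot: [0.0, 0.238, 0.971, 0.0]
wrist_force: [-0.1, -0.3, -0.3]
gripper_width: 0.0604
grasp_force: 0.0
```

Call:
carry_out --series '[{"x": 0, "y": 0, "z": 0, "rx": 0, "ry": 0, "rz": -8.1, "gripper": 6}, {"x": 2.5, "y": -0.9, "z": 1, "rx": 0, "ry": 0, "rz": 0, "gripper": 6}, {"x": 2.5, "y": -0.9, "z": 1, "rx": 0, "ry": 0, "rz": 0, "gripper": 6}, {"x": 2.6, "y": -0.8, "z": 1, "rx": 0, "ry": 0, "rz": 0, "gripper": 6}, {"x": 0, "y": 0, "z": 1, "rx": 0, "ry": 0, "rz": 0, "gripper": 6}, {"x": 0, "y": 0, "z": 0, "rx": 0, "ry": 0, "rz": 0, "gripper": 6}, {"x": 0, "y": 0, "z": 0, "rx": 0, "ry": 0, "rz": 0, "gripper": 6}, {"x": 0, "y": 0, "z": 0, "rx": 0, "ry": 0, "rz": 0, "gripper": 6}]'

```text
time: 5.55
tcp_pos: [0.446, -0.0849, 0.1544]
ee_rot: [0.0, 0.171, 0.985, -0.0]
wrist_force: [0.5, -0.3, -0.2]
gripper_width: 0.0603
grasp_force: 0.0
```

```bash
python3 - <<'E'
from h import *
s=sensors.state(); M=rot(s["ee_rot"]);print(s["time"],s["tcp_pos"],np.degrees(np.arctan2(M[1,1],M[0,1])),s["joint_positions"])
p=camera("wrist"); save(p,"w2"); np.save("w2.npy",{k:p[k] for k in("xyz","attitude","camera_matrix","dist")},allow_pickle=True)
for t in ["stud","stud_wing","rest"]:
    for r in spot_in(t,p)[:2]: print(t,np.round(r["box"],1),round(r["score"],2))
print(proj(p,[[.4455,-.083,.081],[.4446,-.0838,.024],s["tcp_pos"]]))
d=M.T@(np.array([.4455,-.083,.070])-s["tcp_pos"]); print("delta tool cm",d*100)
E
```

```text
5.55 [ 0.44601873 -0.08491281  0.15440859] 70.26040266447488 [-0.45039854 -0.0392877   0.53272529  1.98326859  0.02188817  1.19151372
  1.30017412]
stud [447.3  25.7 517.   84.6] 0.75
stud [412.9 153.4 478.  193.9] 0.67
stud_wing [443.2  26.9 517.3  86.7] 0.93
stud_wing [410.1 153.9 479.1 195.7] 0.8
rest [282.7 153.  358.2 209.9] 0.75
[[322.26799167 196.07806485]
 [321.00483315 181.13796011]
 [320.24736606 228.4072665 ]]
delta tool cm [0.12030332 0.16401748 8.44073517]
```

View pics/w2.png

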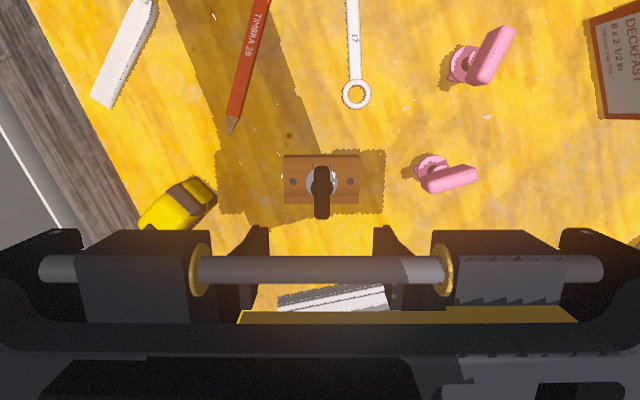

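The wing stands upright at about (321,192), centred between the fingers and aligned. The pink look-alikes at (445,172) and (482,55) are clear. I descend and grip.

Call:
carry_out --series '[{"x": 0.1, "y": 0.15, "z": 2, "rx": 0, "ry": 0, "rz": 0, "gripper": 6}, {"x": 0, "y": 0, "z": 2, "rx": 0, "ry": 0, "rz": 0, "gripper": 6}, {"x": 0, "y": 0, "z": 2, "rx": 0, "ry": 0, "rz": 0, "gripper": 6}, {"x": 0, "y": 0, "z": 1.5, "rx": 0, "ry": 0, "rz": 0, "gripper": 6}, {"x": 0, "y": 0, "z": 0.8, "rx": 0, "ry": 0, "rz": 0, "gripper": 6}, {"x": 0, "y": 0, "z": 0, "rx": 0, "ry": 0, "rz": 0, "gripper": 4}, {"x": 0, "y": 0, "z": 0, "rx": 0, "ry": 0, "rz": 0, "gripper": 3}, {"x": 0, "y": 0, "z": 0, "rx": 0, "ry": 0, "rz": 0, "gripper": 2}]' --newtons 10

```text
time: 6.55
tcp_pos: [0.4453, -0.0831, 0.0717]
ee_rot: [0.001, 0.171, 0.985, 0.0]
wrist_force: [0.6, 0.7, 1.0]
gripper_width: 0.0433
grasp_force: 0.0
```

Call:
carry_out --series '[{"x": 0, "y": 0, "z": 0, "rx": 0, "ry": 0, "rz": 0, "gripper": 1}, {"x": 0, "y": 0, "z": 0, "rx": 0, "ry": 0, "rz": 0, "gripper": 1}, {"x": 0, "y": 0, "z": 0, "rx": 0, "ry": 0, "rz": 0, "gripper": 1}, {"x": 0, "y": 0, "z": 0, "rx": 0, "ry": 0, "rz": 0, "gripper": 1}, {"x": 0, "y": 0, "z": 0, "rx": 0, "ry": 0, "rz": 0, "gripper": 1}, {"x": 0, "y": 0, "z": 0, "rx": 0, "ry": 0, "rz": 0, "gripper": 1}, {"x": 0, "y": 0, "z": 0, "rx": 0, "ry": 0, "rz": 0, "gripper": 1}, {"x": 0, "y": 0, "z": 0, "rx": 0, "ry": 0, "rz": 0, "gripper": 1}]' --newtons 25

```text
time: 7.35
tcp_pos: [0.4446, -0.0831, 0.0709]
ee_rot: [-0.0, 0.171, 0.985, 0.0]
wrist_force: [-0.1, -0.6, -0.4]
gripper_width: 0.01
grasp_force: 0.0
```

The fingers closed to 10 mm without any force, so I look before doing anything else.

```bash
python3 - <<'E'
from h import *
s=sensors.state(); print(s)
o=[]
for n in["scene","side"]:
    p=camera(n); c=p["color"][170:290,250:390] if n=="scene" else p["color"][170:290,225:365]
    o.append(cv2.resize(c[...,::-1],None,fx=2.8,fy=2.8,interpolation=cv2.INTER_CUBIC))
    for r in spot_in("stud_wing",p)+spot_in("rest",p): print(n,np.round(r["box"],1),round(r["score"],2))
p=camera("wrist"); o2=cv2.resize(p["color"][100:320,180:500][...,::-1],(392,270))
cv2.imwrite("pics/g1.png",np.vstack([np.hstack(o)[:, :784],np.hstack([o2,o2*0])]))
E
```

```text
{'time': 7.35, 'joint_positions': array([-0.43887784,  0.0721493 ,  0.54601556,  2.08129778, -0.04459575,
        0.99914193,  1.35623422]), 'joint_vel': array([-0.00067721, -0.00011753, -0.00112862,  0.00021637, -0.00020697,
       -0.00083512,  0.00085537]), 'effort': array([-1.27343548e-03, -3.19993043e+01,  1.47131234e+00, -3.35389638e+01,
        3.02065664e-02,  8.47248011e-02, -1.42339845e-04]), 'tcp_pos': array([ 0.44458217, -0.08312365,  0.07088542]), 'ee_rot': array([-4.28582831e-05,  1.71491221e-01,  9.85185647e-01,  2.68714456e-05]), 'wrist_force': array([-0.14888465, -0.5860926 , -0.41744561]), 'moment': array([-0.01138275,  0.01269343,  0.00813168]), 'grasp_force': 0.0, 'gripper_width': 0.009981902688870831}
scene [253.6 196.1 270.3 223.2] 0.89
scene [307.8 223.3 313.1 226. ] 0.57
scene [308.6 228.5 333.1 253. ] 0.55
scene [306.  241.6 333.  271.8] 0.72
side [217.5 200.1 240.1 226.6] 0.86
side [269.3 191.1 283.9 227.1] 0.72
side [283.5 224.  307.5 253.5] 0.6
side [282.  236.4 315.6 272.9] 0.58
```

View pics/g1.png

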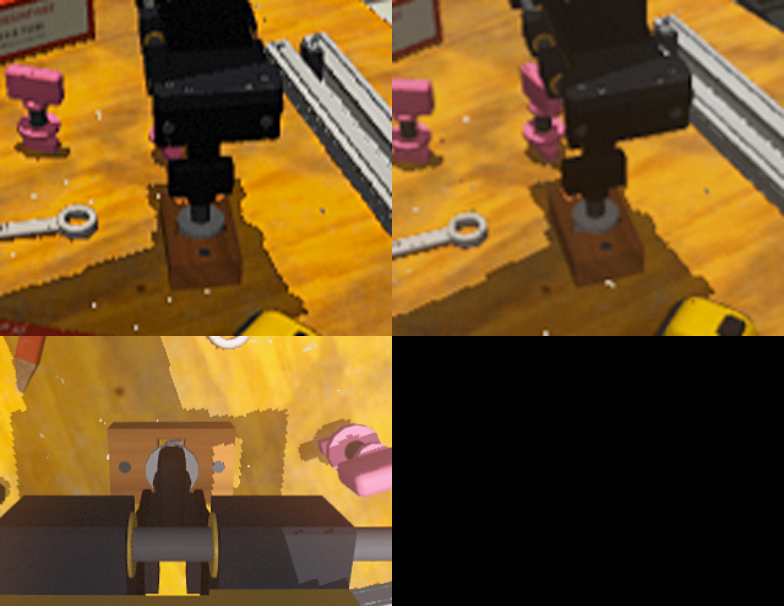

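Call:
carry_out --series '[{"x": 0, "y": 0, "z": 0, "rx": 0, "ry": 0, "rz": 0, "gripper": 0.6}, {"x": 0, "y": 0, "z": 0, "rx": 0, "ry": 0, "rz": 0, "gripper": 0.6}, {"x": 0, "y": 0, "z": 0, "rx": 0, "ry": 0, "rz": 0, "gripper": 0.6}, {"x": 0, "y": 0, "z": 0, "rx": 0, "ry": 0, "rz": 0, "gripper": 0.6}, {"x": 0, "y": 0, "z": 0, "rx": 0, "ry": 0, "rz": 0, "gripper": 0.6}, {"x": 0, "y": 0, "z": 0, "rx": 0, "ry": 0, "rz": 0, "gripper": 0.6}, {"x": 0, "y": 0, "z": 0, "rx": 0, "ry": 0, "rz": 0, "gripper": 0.6}, {"x": 0, "y": 0, "z": 0, "rx": 0, "ry": 0, "rz": 0, "gripper": 0.6}]' --newtons 25

```text
time: 8.5
tcp_pos: [0.4446, -0.0831, 0.0709]
ee_rot: [-0.0, 0.171, 0.985, 0.0]
wrist_force: [-0.6, 0.1, 0.1]
gripper_width: 0.0061
grasp_force: 0.0
```

```bash
python3 - <<'E'
from h import *
s=sensors.state(); M=rot(s["ee_rot"]); t=s["tcp_pos"]; o=[]
for n,x0 in[("scene",285),("side",262)]:
    p=camera(n); c=p["color"][195:265,x0:x0+65].astype(float)
    c=np.clip(255*(c/255)**.45,0,255).astype(np.uint8)
    f=6; c=cv2.resize(c[...,::-1],None,fx=f,fy=f,interpolation=cv2.INTER_CUBIC)
    P=[t+M@[0,0,.014],t+M@[.0095,0,.014],t+M@[-.0095,0,.014]]+[np.array([.4455,-.083,z])+a*np.array([.942,-.335,0]) for z in(.053,.081) for a in(-.023,.023)]
    for i,q in enumerate(proj(p,P)): cv2.circle(c,tuple(int(v) for v in ((q-[x0,195]+.5)*f)),3,(0,255,0) if i<3 else (255,0,255),-1)
    o.append(c)
cv2.imwrite("pics/g2.png",np.hstack(o))
E
```

```text
(no output)
```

View pics/g2.png

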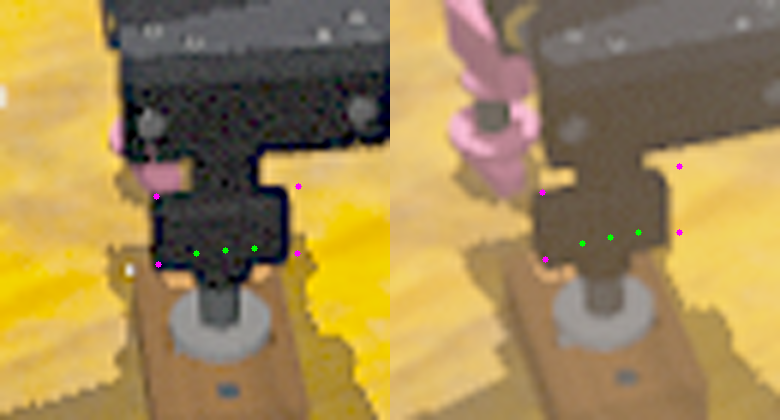

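The wing sits where predicted, at about (220,225) in the zoom, with the fingertips at its height. The closed reading with no force doesn't fit that, so I test it with a small lift.

Call:
carry_out --series '[{"x": 0, "y": 0, "z": 0, "rx": 0, "ry": 0, "rz": 0, "gripper": 0}, {"x": 0, "y": 0, "z": 0, "rx": 0, "ry": 0, "rz": 0, "gripper": 0}, {"x": 0, "y": 0, "z": 0, "rx": 0, "ry": 0, "rz": 0, "gripper": 0}, {"x": 0, "y": 0, "z": 0, "rx": 0, "ry": 0, "rz": 0, "gripper": 0}, {"x": 0, "y": 0, "z": -0.4, "rx": 0, "ry": 0, "rz": 0, "gripper": 0}, {"x": 0, "y": 0, "z": -0.6, "rx": 0, "ry": 0, "rz": 0, "gripper": 0}, {"x": 0, "y": 0, "z": 0, "rx": 0, "ry": 0, "rz": 0, "gripper": 0}, {"x": 0, "y": 0, "z": 0, "rx": 0, "ry": 0, "rz": 0, "gripper": 0}]' --newtons 25

```text
time: 9.4
tcp_pos: [0.4449, -0.0831, 0.0812]
ee_rot: [0.0, 0.171, 0.985, 0.0]
wrist_force: [0.6, -0.2, -0.4]
gripper_width: 0.0006
grasp_force: 0.0
```

```bash
python3 - <<'E'
from h import *
s=sensors.state(); print(s["wrist_force"],s["moment"],s["gripper_width"],s["grasp_force"])
o=[]
p=camera("scene"); q=camera("wrist")
for c in (p["color"][195:265,285:350],q["color"][150:300,240:400]):
    c=np.clip(255*(c/255.)**.45,0,255).astype(np.uint8)
    c=cv2.resize(c[...,::-1],(390,420),interpolation=cv2.INTER_CUBIC); o.append(c)
cv2.imwrite("pics/g3.png",np.hstack(o))
E
```

```text
[ 0.64894961 -0.18588784 -0.41556651] [-0.04991005 -0.03062517  0.01116856] 0.0005584054502898115 0.0
```

View pics/g3.png

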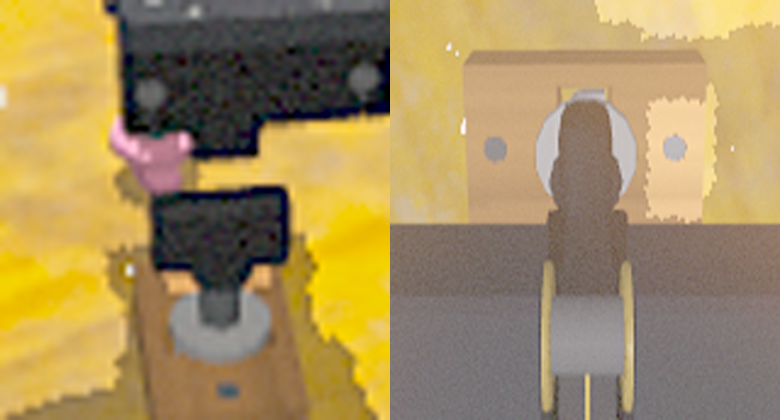

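The left view shows the fingertips ending at about (225,155), well above the wing top at (220,187) with bench visible between them. So the fingers closed above the wing. I triangulate the fingertip and the wing from both views.

```bash
python3 - <<'E'
from h import *
s=sensors.state(); t=s["tcp_pos"];M=rot(s["ee_rot"])
P=camera("scene");Q=camera("side");W=camera("wrist")
def tri(obs):
    A=np.zeros((3,3));b=np.zeros(3);L=[]
    for p,uv in obs:
        o,d=ray(p,uv);d/=np.linalg.norm(d);K=np.eye(3)-np.outer(d,d);A+=K;b+=K@o;L.append((o,K))
    X=np.linalg.solve(A,b); return X,[np.linalg.norm(K@(X-o)) for o,K in L]
s2=lambda X,Y:(285+X/6-.5,195+Y/6-.5)
w2=lambda X,Y:(240+(X-390)*160/390-.5,150+Y*150/420-.5)
X,e=tri([(P,s2(226,155)),(W,w2(587,210))]);print("tip",X,e,"tool",M.T@(X-t))
print("scene tip at y=tcp plane:",)
for n,p in(("scene",P),("side",Q),("wrist",W)):
    print(n,np.round(proj(p,[t,t+M@[0,0,.014],t+M@[0,0,-.051]]),1).tolist())
    for r in spot_in("stud_wing",p)[:3]: print(np.round(r["box"],1),round(r["score"],2))
# wing top centre: scene (221,188), wrist wing top mid
for w in [(587,150),(587,165)]: print("wing",tri([(P,s2(221,190)),(W,w2(*w))]))
np.save("side.npy",Q["color"])
# dark rows profile along the column in scene through finger & wing
for n,p,c in(("scene",P,322),("side",Q,297)):
    print(n,[int(v) for v in p["color"][200:245,c].max(axis=1)])
E
```

```text
tip [ 0.44170619 -0.08136291  0.0936006 ] [np.float64(0.00400563185526952), np.float64(0.004005631855269475)] tool [ 0.00328824  0.00064792 -0.01271372]
scene tip at y=tcp plane:
scene [[322.0, 226.6], [322.1, 232.3], [322.0, 204.9]]
[253.3 195.9 269.5 225.5] 0.78
[309.4 226.2 331.2 253.7] 0.75
[306.4 219.2 316.2 227.2] 0.41
side [[298.0, 224.6], [298.1, 230.2], [297.4, 203.3]]
[217.5 199.3 239.8 227.3] 0.84
[282.7 223.7 305.6 254.1] 0.67
[271.2 191.7 285.3 226.2] 0.65
wrist [[320.3, 228.5], [320.3, 221.0], [320.1, 268.1]]
[432.5 169.6 532.9 227. ] 0.92
[478.8   0.  593.2  81.7] 0.7
[303.1 181.8 341.6 226.9] 0.58
wing (array([ 0.43698453, -0.07945532,  0.07862881]), [np.float64(0.007538239891541593), np.float64(0.007538239891541649)])
wing (array([ 0.43847466, -0.08010569,  0.07918423]), [np.float64(0.005849532259809898), np.float64(0.005849532259810142)])
scene [12, 13, 17, 9, 7, 6, 11, 6, 6, 6, 5, 7, 3, 10, 3, 7, 7, 1, 3, 7, 6, 7, 156, 235, 229, 198, 69, 6, 10, 10, 14, 11, 9, 9, 7, 6, 4, 6, 5, 10, 10, 9, 6, 17, 28]
side [36, 35, 36, 36, 32, 33, 34, 33, 32, 34, 34, 31, 34, 33, 32, 31, 34, 35, 33, 27, 92, 178, 209, 194, 126, 28, 34, 35, 37, 36, 34, 37, 37, 36, 35, 37, 36, 37, 33, 38, 35, 37, 43, 47, 45]
```

The fingertips really end about 13 mm behind the reported TCP, roughly 27 mm off the description. I open the gripper and go lower, to an estimated tip height of 0.061.

Call:
carry_out --series '[{"x": 0.2, "y": 0, "z": 0, "rx": 0, "ry": 0, "rz": 0, "gripper": 5}, {"x": 0, "y": 0, "z": 0, "rx": 0, "ry": 0, "rz": 0, "gripper": 5}, {"x": 0, "y": 0, "z": 0, "rx": 0, "ry": 0, "rz": 0, "gripper": 5}, {"x": 0, "y": 0, "z": 0.5, "rx": 0, "ry": 0, "rz": 0, "gripper": 5}, {"x": 0, "y": 0, "z": 1, "rx": 0, "ry": 0, "rz": 0, "gripper": 5}, {"x": 0, "y": 0, "z": 1, "rx": 0, "ry": 0, "rz": 0, "gripper": 5}, {"x": 0, "y": 0, "z": 0.8, "rx": 0, "ry": 0, "rz": 0, "gripper": 5}, {"x": 0, "y": 0, "z": 0, "rx": 0, "ry": 0, "rz": 0, "gripper": 5}]' --newtons 10

```text
time: 10.6
tcp_pos: [0.4416, -0.0825, 0.0464]
ee_rot: [-0.001, 0.172, 0.985, -0.0]
wrist_force: [-0.4, -0.7, 0.3]
gripper_width: 0.0483
grasp_force: 0.0
```

Call:
carry_out --series '[{"x": 0, "y": 0, "z": 0, "rx": 0, "ry": 0, "rz": 0, "gripper": 1}, {"x": 0, "y": 0, "z": 0, "rx": 0, "ry": 0, "rz": 0, "gripper": 1}, {"x": 0, "y": 0, "z": 0, "rx": 0, "ry": 0, "rz": 0, "gripper": 1}, {"x": 0, "y": 0, "z": 0, "rx": 0, "ry": 0, "rz": 0, "gripper": 1}, {"x": 0, "y": 0, "z": 0, "rx": 0, "ry": 0, "rz": 0, "gripper": 1}, {"x": 0, "y": 0, "z": 0, "rx": 0, "ry": 0, "rz": 0, "gripper": 1}, {"x": 0, "y": 0, "z": 0, "rx": 0, "ry": 0, "rz": 0, "gripper": 1}, {"x": 0, "y": 0, "z": 0, "rx": 0, "ry": 0, "rz": 0, "gripper": 1}]' --newtons 10

```text
time: 11.4
tcp_pos: [0.4428, -0.0825, 0.048]
ee_rot: [0.0, 0.172, 0.985, 0.0]
wrist_force: [0.1, -0.2, -0.2]
gripper_width: 0.014
grasp_force: 10.0
```

Gripped at 14 mm with 10 N. I lift, turn 76.5° clockwise and carry the stud to a hover over the slot.

Call:
carry_out --series '[{"x": 0, "y": 0, "z": 0, "rx": 0, "ry": 0, "rz": 0, "gripper": 1}, {"x": 0, "y": 0, "z": -0.5, "rx": 0, "ry": 0, "rz": 0, "gripper": 1}, {"x": 0, "y": 0, "z": -1, "rx": 0, "ry": 0, "rz": 0, "gripper": 1}, {"x": 0, "y": 0, "z": -1, "rx": 0, "ry": 0, "rz": 0, "gripper": 1}, {"x": 0, "y": 0, "z": -1.5, "rx": 0, "ry": 0, "rz": 0, "gripper": 1}, {"x": 0, "y": 0, "z": -1, "rx": 0, "ry": 0, "rz": 4, "gripper": 1}, {"x": 0, "y": 0, "z": 0, "rx": 0, "ry": 0, "rz": 8, "gripper": 1}, {"x": 0, "y": 0, "z": 0, "rx": 0, "ry": 0, "rz": 8, "gripper": 1}]' --newtons 25

```text
time: 12.2
tcp_pos: [0.4432, -0.0824, 0.0992]
ee_rot: [0.001, 0.343, 0.939, 0.001]
wrist_force: [0.3, -0.5, -1.7]
gripper_width: 0.0136
grasp_force: 25.0
```

Call:
carry_out --series '[{"x": 0, "y": 0, "z": 0, "rx": 0, "ry": 0, "rz": 8, "gripper": 1}, {"x": 0, "y": 0, "z": 0, "rx": 0, "ry": 0, "rz": 8, "gripper": 1}, {"x": 0, "y": 0, "z": 0, "rx": 0, "ry": 0, "rz": 8, "gripper": 1}, {"x": 0, "y": 0, "z": 0, "rx": 0, "ry": 0, "rz": 8, "gripper": 1}, {"x": 0, "y": 0, "z": 0, "rx": 0, "ry": 0, "rz": 8, "gripper": 1}, {"x": 0, "y": 0, "z": 0, "rx": 0, "ry": 0, "rz": 8, "gripper": 1}, {"x": 0, "y": 0, "z": 0, "rx": 0, "ry": 0, "rz": 8, "gripper": 1}, {"x": 0, "y": 2, "z": 0, "rx": 0, "ry": 0, "rz": 0, "gripper": 1}]'

```text
time: 13.0
tcp_pos: [0.4617, -0.0843, 0.0987]
ee_rot: [-0.001, 0.744, 0.668, 0.0]
wrist_force: [-0.2, 0.0, -1.1]
gripper_width: 0.0137
grasp_force: 25.0
```

Call:
carry_out --series '[{"x": 0, "y": 3, "z": 0, "rx": 0, "ry": 0, "rz": 0, "gripper": 1}, {"x": 0.3, "y": 3, "z": 0, "rx": 0, "ry": 0, "rz": 0, "gripper": 1}, {"x": 0.4, "y": 3, "z": 0, "rx": 0, "ry": 0, "rz": 0, "gripper": 1}, {"x": 0.4, "y": 3, "z": 0, "rx": 0, "ry": 0, "rz": 0, "gripper": 1}, {"x": 0, "y": 2, "z": 0, "rx": 0, "ry": 0, "rz": 0, "gripper": 1}, {"x": 0, "y": 0.9, "z": 0, "rx": 0, "ry": 0, "rz": 0, "gripper": 1}, {"x": 0, "y": 0, "z": 0, "rx": 0, "ry": 0, "rz": 0, "gripper": 1}, {"x": 0, "y": 0, "z": 0, "rx": 0, "ry": 0, "rz": 0, "gripper": 1}]'

```text
time: 13.8
tcp_pos: [0.6112, -0.0886, 0.0982]
ee_rot: [-0.0, 0.742, 0.671, -0.0]
wrist_force: [0.5, 0.3, -2.1]
gripper_width: 0.0137
grasp_force: 25.0
```

```bash
python3 - <<'E'
from h import *
s=sensors.state(); M=rot(s["ee_rot"]);t=s["tcp_pos"];print(s["time"],t,np.degrees(np.arctan2(M[1,1],M[0,1])),s["wrist_force"],s["gripper_width"],s["grasp_force"],s["joint_positions"])
p=camera("wrist"); P=camera("scene")
N=np.array([.6007,-.189]);F=np.array([.6342,.1077]);u=(F-N)/np.linalg.norm(F-N);v=np.array([-u[1],u[0]])
print("along,lateral",(t[:2]-N)@u,(t[:2]-N)@v, "track yaw",np.degrees(np.arctan2(u[1],u[0])))
a=p["color"][...,::-1].copy(); b=P["color"][...,::-1].copy()
for im,c in((a,p),(b,P)):
    for o in(-.008,.008):
        q=proj(c,[[*(N+u*k+v*o),.024] for k in np.arange(.0,.301,.03)])
        for x in q: cv2.circle(im,tuple(int(round(k)) for k in x),1,(0,0,255),-1)
b=cv2.resize(b[150:290,270:450],(514,400))
cv2.imwrite("pics/h1.png",np.hstack([cv2.resize(a[0:240,200:440],(240,240)) if 0 else cv2.resize(a[0:240,230:410],(286,400)),b])[:,:800])
E
```

```text
13.8 [ 0.61119403 -0.08864968  0.09815667] -5.776527600192387 [ 0.50957339  0.29116372 -2.10937702] 0.01374733559553538 24.985561072826385 [-0.36655419  0.43168669  0.56049534  1.63589106 -0.24672799  1.14587233
  0.15431422]
along,lateral 0.10089411037742105 0.0008311112387755388 track yaw 83.5580923532304
```

View pics/h1.png

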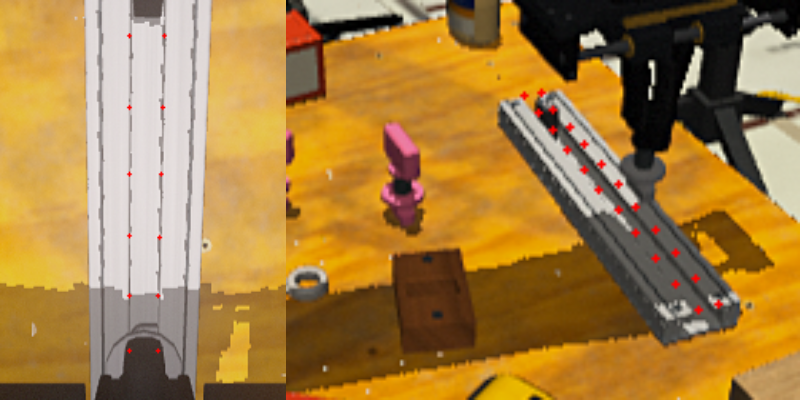

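The hover is right: the stud is over the slot, and the projected slot edges (red) match to about 1 px. The wrist view shows the stop at the top, at about (150,10). I refine the lateral offset numerically.

```bash
python3 - <<'E'
from h import *
s=sensors.state(); M=rot(s["ee_rot"]);t=s["tcp_pos"]
p=camera("wrist"); g=cv2.cvtColor(p["color"],cv2.COLOR_RGB2GRAY).astype(np.float32)
N=np.array([.6007,-.189]);F=np.array([.6342,.1077]);u=(F-N)/np.linalg.norm(F-N);v=np.array([-u[1],u[0]])
lat=np.arange(-.036,.0361,.0005); ks=np.arange(.155,.236,.004)
def prof(ks):
    X=np.array([[*(N+u*k+v*l),.024] for k in ks for l in lat]); q=proj(p,X).astype(np.float32)
    return cv2.remap(g,q[:,0].reshape(len(ks),-1),q[:,1].reshape(len(ks),-1),cv2.INTER_LINEAR).mean(0)
for a,b in((0,10),(10,21)):
    m=prof(ks[a:b]); print(ks[a],ks[b-1]); print([(round(l*1000,1),int(x)) for l,x in zip(lat,m)][::2])
d=[-.0106,.0106]
T=t+M@np.array([0,0,-.0127+0]); print("finger axis px",proj(p,[t+M@[0,0,.02],t+M@[0,0,.05]]))
r=g[205:216,270:370].mean(0); print(np.round(r).astype(int).tolist())
E
```

```text
0.155 0.19100000000000003
[(np.float64(-36.0), 174), (np.float64(-35.0), 174), (np.float64(-34.0), 173), (np.float64(-33.0), 173), (np.float64(-32.0), 173), (np.float64(-31.0), 172), (np.float64(-30.0), 170), (np.float64(-29.0), 216), (np.float64(-28.0), 220), (np.float64(-27.0), 220), (np.float64(-26.0), 222), (np.float64(-25.0), 221), (np.float64(-24.0), 195), (np.float64(-23.0), 136), (np.float64(-22.0), 161), (np.float64(-21.0), 219), (np.float64(-20.0), 222), (np.float64(-19.0), 218), (np.float64(-18.0), 218), (np.float64(-17.0), 218), (np.float64(-16.0), 219), (np.float64(-15.0), 224), (np.float64(-14.0), 224), (np.float64(-13.0), 223), (np.float64(-12.0), 221), (np.float64(-11.0), 220), (np.float64(-10.0), 222), (np.float64(-9.0), 193), (np.float64(-8.0), 152), (np.float64(-7.0), 210), (np.float64(-6.0), 224), (np.float64(-5.0), 221), (np.float64(-4.0), 221), (np.float64(-3.0), 221), (np.float64(-2.0), 219), (np.float64(-1.0), 219), (np.float64(0.0), 222), (np.float64(1.0), 222), (np.float64(2.0), 222), (np.float64(3.0), 222), (np.float64(4.0), 221), (np.float64(5.0), 219), (n
[... 2498 characters left out ...]
1), (np.float64(31.0), 178), (np.float64(32.0), 178), (np.float64(33.0), 178), (np.float64(34.0), 179), (np.float64(35.0), 179), (np.float64(36.0), 179)]
finger axis px [[318.27104663 219.52366403]
 [318.56199342 206.71566799]]
[120, 120, 121, 120, 120, 121, 121, 121, 120, 120, 120, 119, 119, 123, 125, 120, 105, 141, 146, 145, 143, 142, 145, 150, 77, 93, 148, 137, 131, 133, 133, 132, 133, 132, 135, 143, 147, 149, 105, 67, 53, 54, 54, 55, 54, 56, 54, 55, 55, 56, 55, 55, 55, 55, 55, 56, 55, 56, 55, 54, 54, 65, 82, 134, 139, 134, 131, 129, 125, 125, 128, 127, 128, 135, 148, 82, 85, 145, 143, 142, 142, 143, 143, 133, 104, 121, 121, 121, 122, 122, 123, 122, 123, 122, 122, 122, 119, 118, 139, 148]
```

Relative to the image, the stud and slot are laterally aligned within about 0.3 mm, with a yaw error of 0.6°. I descend.

Call:
carry_out --series '[{"x": 0, "y": 0, "z": 0.8, "rx": 0, "ry": 0, "rz": 0.6, "gripper": 1}, {"x": 0, "y": 0, "z": 1, "rx": 0, "ry": 0, "rz": 0, "gripper": 1}, {"x": 0, "y": 0, "z": 0.8, "rx": 0, "ry": 0, "rz": 0, "gripper": 1}, {"x": 0, "y": 0, "z": 0.3, "rx": 0, "ry": 0, "rz": 0, "gripper": 1}, {"x": 0, "y": 0, "z": 0.2, "rx": 0, "ry": 0, "rz": 0, "gripper": 1}, {"x": 0, "y": 0, "z": 0.2, "rx": 0, "ry": 0, "rz": 0, "gripper": 1}, {"x": 0, "y": 0, "z": 0.2, "rx": 0, "ry": 0, "rz": 0, "gripper": 1}, {"x": 0, "y": 0, "z": 0.2, "rx": 0, "ry": 0, "rz": 0, "gripper": 1}]'

```text
time: 14.75
tcp_pos: [0.6122, -0.0885, 0.061]
ee_rot: [0.0, 0.745, 0.667, 0.0]
wrist_force: [0.4, 0.7, -1.7]
gripper_width: 0.0138
grasp_force: 25.0
```

Call:
carry_out --series '[{"x": 0, "y": 0, "z": 0.25, "rx": 0, "ry": 0, "rz": 0, "gripper": 1}, {"x": 0, "y": 0, "z": 0.25, "rx": 0, "ry": 0, "rz": 0, "gripper": 1}, {"x": 0, "y": 0, "z": 0.25, "rx": 0, "ry": 0, "rz": 0, "gripper": 1}, {"x": 0, "y": 0, "z": 0.25, "rx": 0, "ry": 0, "rz": 0, "gripper": 1}, {"x": 0, "y": 0, "z": 0.1, "rx": 0, "ry": 0, "rz": 0, "gripper": 1}, {"x": 0, "y": 0, "z": 0.1, "rx": 0, "ry": 0, "rz": 0, "gripper": 1}, {"x": 0, "y": 0, "z": 0, "rx": 0, "ry": 0, "rz": 0, "gripper": 1}, {"x": 0, "y": 0, "z": 0, "rx": 0, "ry": 0, "rz": 0, "gripper": 1}]'

```text
time: 15.55
tcp_pos: [0.612, -0.0884, 0.049]
ee_rot: [0.0, 0.745, 0.667, 0.0]
wrist_force: [-0.6, 0.1, -1.5]
gripper_width: 0.0139
grasp_force: 25.0
```

Call:
carry_out --series '[{"x": 0, "y": 0, "z": 0.05, "rx": 0, "ry": 0, "rz": 0, "gripper": 1}, {"x": 0, "y": 0, "z": 0.05, "rx": 0, "ry": 0, "rz": 0, "gripper": 1}, {"x": 0, "y": 0, "z": 0, "rx": 0, "ry": 0, "rz": 0, "gripper": 1}, {"x": 0, "y": 0, "z": 0, "rx": 0, "ry": 0, "rz": 0, "gripper": 1}, {"x": 0, "y": 0, "z": 0, "rx": 0, "ry": 0, "rz": 0, "gripper": 1}, {"x": 0, "y": 0, "z": 0, "rx": 0, "ry": 0, "rz": 0, "gripper": 1}, {"x": 0, "y": 0, "z": 0, "rx": 0, "ry": 0, "rz": 0, "gripper": 1}, {"x": 0, "y": 0, "z": 0, "rx": 0, "ry": 0, "rz": 0, "gripper": 1}]'

```text
time: 16.35
tcp_pos: [0.6121, -0.0884, 0.0481]
ee_rot: [0.0, 0.745, 0.667, 0.0]
wrist_force: [-0.7, 1.3, 2.3]
gripper_width: 0.0139
grasp_force: 25.0
```

Touched down at +4 N. I ease off by 0.3 mm and slide along the slot.

Call:
carry_out --series '[{"x": 0, "y": 0, "z": -0.03, "rx": 0, "ry": 0, "rz": 0, "gripper": 1}, {"x": 1, "y": 0, "z": 0, "rx": 0, "ry": 0, "rz": 0, "gripper": 1}, {"x": 2, "y": 0, "z": 0, "rx": 0, "ry": 0, "rz": 0, "gripper": 1}, {"x": 2, "y": 0, "z": 0, "rx": 0, "ry": 0, "rz": 0, "gripper": 1}, {"x": 2, "y": 0, "z": 0, "rx": 0, "ry": 0, "rz": 0, "gripper": 1}, {"x": 1.5, "y": 0, "z": 0, "rx": 0, "ry": 0, "rz": 0, "gripper": 1}, {"x": 0.5, "y": 0, "z": 0, "rx": 0, "ry": 0, "rz": 0, "gripper": 1}, {"x": 0, "y": 0, "z": 0, "rx": 0, "ry": 0, "rz": 0, "gripper": 1}]'

```text
time: 17.15
tcp_pos: [0.622, 0.0021, 0.0481]
ee_rot: [-0.0, 0.745, 0.667, 0.0]
wrist_force: [-0.1, 1.2, -0.2]
gripper_width: 0.0137
grasp_force: 25.0
```

```bash
python3 - <<'E'
from h import *
s=sensors.state(); t=s["tcp_pos"];print(t,s["wrist_force"],s["moment"])
N=np.array([.6007,-.189]);F=np.array([.6342,.1077]);u=(F-N)/np.linalg.norm(F-N);v=np.array([-u[1],u[0]])
print("along,lat",(t[:2]-N)@u,(t[:2]-N)@v)
p=camera("wrist"); g=cv2.cvtColor(p["color"],cv2.COLOR_RGB2GRAY).astype(np.float32)
k=np.arange(.235,.29,.001)
for z in(.024,.036):
    m=[]
    for l in(-.003,0,.003):
        q=proj(p,[[*(N+u*a+v*l),z] for a in k]).astype(np.float32); m.append(cv2.remap(g,q[:,0],q[:,1],cv2.INTER_LINEAR)[:,0])
    print(z,[(int(a*1000+.5),int(x)) for a,x in zip(k,np.mean(m,0))])
E
```

```text
[0.62201993 0.00207458 0.04813452] [-0.09410321  1.21999949 -0.17370059] [0.12654099 0.08584466 0.04502892]
along,lat 0.19226016883651542 0.00025243699239545025
0.024 [(235, 225), (236, 225), (237, 225), (238, 225), (239, 225), (240, 225), (241, 225), (242, 225), (243, 225), (244, 225), (245, 225), (246, 225), (247, 225), (248, 225), (249, 226), (250, 226), (251, 211), (252, 184), (253, 134), (254, 142), (255, 141), (256, 142), (257, 140), (258, 153), (259, 185), (260, 194), (261, 198), (262, 198), (263, 197), (264, 196), (265, 196), (266, 191), (267, 193), (268, 163), (269, 144), (270, 142), (271, 142), (272, 143), (273, 125), (274, 211), (275, 226), (276, 225), (277, 226), (278, 226), (279, 225), (280, 226), (281, 225), (282, 226), (283, 225), (284, 226), (285, 225), (286, 226), (287, 225), (288, 225), (289, 226)]
0.036 [(235, 224), (236, 224), (237, 225), (238, 225), (239, 225), (240, 225), (241, 225), (242, 225), (243, 225), (244, 225), (245, 225), (246, 225), (247, 225), (248, 225), (249, 226), (250, 226), (251, 226), (252, 207), (253, 169), (254, 135), (255, 142), (256, 142), (257, 142), (258, 144), (259, 178), (260, 186), (261, 197), (262, 202), (263, 201), (264, 200), (265, 200), (266, 188), (267, 188), (268, 155), (269, 143), (270, 142), (271, 142), (272, 142), (273, 178), (274, 226), (275, 226), (276, 226), (277, 226), (278, 225), (279, 226), (280, 225), (281, 226), (282, 225), (283, 226), (284, 226), (285, 226), (286, 225), (287, 225), (288, 226), (289, 226)]
```

The stop face is at 253 mm along the track, so contact should come about 44 mm ahead. I approach to about 4 mm short of it.

Call:
carry_out --series '[{"x": 1, "y": 0, "z": 0, "rx": 0, "ry": 0, "rz": 0, "gripper": 1}, {"x": 1.2, "y": 0, "z": 0, "rx": 0, "ry": 0, "rz": 0, "gripper": 1}, {"x": 1, "y": 0, "z": 0, "rx": 0, "ry": 0, "rz": 0, "gripper": 1}, {"x": 0.5, "y": 0, "z": 0, "rx": 0, "ry": 0, "rz": 0, "gripper": 1}, {"x": 0.2, "y": 0, "z": 0, "rx": 0, "ry": 0, "rz": 0, "gripper": 1}, {"x": 0.1, "y": 0, "z": 0, "rx": 0, "ry": 0, "rz": 0, "gripper": 1}, {"x": 0, "y": 0, "z": 0, "rx": 0, "ry": 0, "rz": 0, "gripper": 1}, {"x": 0, "y": 0, "z": 0, "rx": 0, "ry": 0, "rz": 0, "gripper": 1}]'

```text
time: 18.0
tcp_pos: [0.6263, 0.0403, 0.0482]
ee_rot: [0.0, 0.745, 0.667, -0.0]
wrist_force: [-0.8, 0.9, -1.4]
gripper_width: 0.014
grasp_force: 25.0
```

Call:
carry_out --series '[{"x": 0.04, "y": 0, "z": 0, "rx": 0, "ry": 0, "rz": 0, "gripper": 1}, {"x": 0.04, "y": 0, "z": 0, "rx": 0, "ry": 0, "rz": 0, "gripper": 1}, {"x": 0.04, "y": 0, "z": 0, "rx": 0, "ry": 0, "rz": 0, "gripper": 1}, {"x": 0.04, "y": 0, "z": 0, "rx": 0, "ry": 0, "rz": 0, "gripper": 1}, {"x": 0.04, "y": 0, "z": 0, "rx": 0, "ry": 0, "rz": 0, "gripper": 1}, {"x": 0, "y": 0, "z": 0, "rx": 0, "ry": 0, "rz": 0, "gripper": 1}, {"x": 0, "y": 0, "z": 0, "rx": 0, "ry": 0, "rz": 0, "gripper": 1}, {"x": 0, "y": 0, "z": 0, "rx": 0, "ry": 0, "rz": 0, "gripper": 1}]'

```text
time: 18.8
tcp_pos: [0.6266, 0.0427, 0.0482]
ee_rot: [-0.0, 0.745, 0.667, 0.0]
wrist_force: [0.2, -0.1, -1.7]
gripper_width: 0.0137
grasp_force: 25.0
```

Call:
carry_out --series '[{"x": 0.04, "y": 0, "z": 0, "rx": 0, "ry": 0, "rz": 0, "gripper": 1}, {"x": 0.04, "y": 0, "z": 0, "rx": 0, "ry": 0, "rz": 0, "gripper": 1}, {"x": 0.04, "y": 0, "z": 0, "rx": 0, "ry": 0, "rz": 0, "gripper": 1}, {"x": 0.02, "y": 0, "z": 0, "rx": 0, "ry": 0, "rz": 0, "gripper": 1}, {"x": 0, "y": 0, "z": 0, "rx": 0, "ry": 0, "rz": 0, "gripper": 1}, {"x": 0, "y": 0, "z": 0, "rx": 0, "ry": 0, "rz": 0, "gripper": 1}, {"x": 0, "y": 0, "z": 0, "rx": 0, "ry": 0, "rz": 0, "gripper": 1}, {"x": 0, "y": 0, "z": 0, "rx": 0, "ry": 0, "rz": 0, "gripper": 1}]'

```text
time: 19.6
tcp_pos: [0.6267, 0.0441, 0.0482]
ee_rot: [-0.0, 0.745, 0.667, 0.0]
wrist_force: [-0.2, -0.6, -0.5]
gripper_width: 0.0137
grasp_force: 25.0
```

Call:
carry_out --series '[{"x": 0.04, "y": 0, "z": 0, "rx": 0, "ry": 0, "rz": 0, "gripper": 1}, {"x": 0.04, "y": 0, "z": 0, "rx": 0, "ry": 0, "rz": 0, "gripper": 1}, {"x": 0.02, "y": 0, "z": 0, "rx": 0, "ry": 0, "rz": 0, "gripper": 1}, {"x": 0, "y": 0, "z": 0, "rx": 0, "ry": 0, "rz": 0, "gripper": 1}, {"x": 0, "y": 0, "z": 0, "rx": 0, "ry": 0, "rz": 0, "gripper": 1}, {"x": 0, "y": 0, "z": 0, "rx": 0, "ry": 0, "rz": 0, "gripper": 1}, {"x": 0, "y": 0, "z": 0, "rx": 0, "ry": 0, "rz": 0, "gripper": 1}, {"x": 0, "y": 0, "z": 0, "rx": 0, "ry": 0, "rz": 0, "gripper": 1}]'

```text
time: 20.4
tcp_pos: [0.6269, 0.0451, 0.0482]
ee_rot: [-0.0, 0.745, 0.667, 0.0]
wrist_force: [0.4, 0.1, -0.5]
gripper_width: 0.0135
grasp_force: 25.0
```

Call:
carry_out --series '[{"x": 0.04, "y": 0, "z": 0, "rx": 0, "ry": 0, "rz": 0, "gripper": 1}, {"x": 0.04, "y": 0, "z": 0, "rx": 0, "ry": 0, "rz": 0, "gripper": 1}, {"x": 0.02, "y": 0, "z": 0, "rx": 0, "ry": 0, "rz": 0, "gripper": 1}, {"x": 0, "y": 0, "z": 0, "rx": 0, "ry": 0, "rz": 0, "gripper": 1}, {"x": 0, "y": 0, "z": 0, "rx": 0, "ry": 0, "rz": 0, "gripper": 1}, {"x": 0, "y": 0, "z": 0, "rx": 0, "ry": 0, "rz": 0, "gripper": 1}, {"x": 0, "y": 0, "z": 0, "rx": 0, "ry": 0, "rz": 0, "gripper": 1}, {"x": 0, "y": 0, "z": 0, "rx": 0, "ry": 0, "rz": 0, "gripper": 1}]'

```text
time: 21.2
tcp_pos: [0.627, 0.0461, 0.0482]
ee_rot: [-0.0, 0.745, 0.667, 0.0]
wrist_force: [0.7, 0.1, -1.1]
gripper_width: 0.0139
grasp_force: 25.0
```

Call:
carry_out --series '[{"x": 0.04, "y": 0, "z": 0, "rx": 0, "ry": 0, "rz": 0, "gripper": 1}, {"x": 0.04, "y": 0, "z": 0, "rx": 0, "ry": 0, "rz": 0, "gripper": 1}, {"x": 0.02, "y": 0, "z": 0, "rx": 0, "ry": 0, "rz": 0, "gripper": 1}, {"x": 0, "y": 0, "z": 0, "rx": 0, "ry": 0, "rz": 0, "gripper": 1}, {"x": 0, "y": 0, "z": 0, "rx": 0, "ry": 0, "rz": 0, "gripper": 1}, {"x": 0, "y": 0, "z": 0, "rx": 0, "ry": 0, "rz": 0, "gripper": 1}, {"x": 0, "y": 0, "z": 0, "rx": 0, "ry": 0, "rz": 0, "gripper": 1}, {"x": 0, "y": 0, "z": 0, "rx": 0, "ry": 0, "rz": 0, "gripper": 1}]'

```text
time: 22.0
tcp_pos: [0.6271, 0.0472, 0.0483]
ee_rot: [-0.0, 0.745, 0.667, 0.0]
wrist_force: [0.2, 0.2, -1.1]
gripper_width: 0.0136
grasp_force: 25.0
```

Call:
carry_out --series '[{"x": 0.05, "y": 0, "z": 0, "rx": 0, "ry": 0, "rz": 0, "gripper": 1}, {"x": 0.05, "y": 0, "z": 0, "rx": 0, "ry": 0, "rz": 0, "gripper": 1}, {"x": 0, "y": 0, "z": 0, "rx": 0, "ry": 0, "rz": 0, "gripper": 1}, {"x": 0, "y": 0, "z": 0, "rx": 0, "ry": 0, "rz": 0, "gripper": 1}, {"x": 0, "y": 0, "z": 0, "rx": 0, "ry": 0, "rz": 0, "gripper": 1}, {"x": 0, "y": 0, "z": 0, "rx": 0, "ry": 0, "rz": 0, "gripper": 1}, {"x": 0, "y": 0, "z": 0, "rx": 0, "ry": 0, "rz": 0, "gripper": 1}, {"x": 0, "y": 0, "z": 0, "rx": 0, "ry": 0, "rz": 0, "gripper": 1}]'

```text
time: 22.8
tcp_pos: [0.6272, 0.0477, 0.0483]
ee_rot: [0.0, 0.745, 0.667, -0.0]
wrist_force: [-0.6, -4.2, 1.3]
gripper_width: 0.0136
grasp_force: 25.0
```

```bash
python3 - <<'E'
from h import *
s=sensors.state(); t=s["tcp_pos"];print(t,s["wrist_force"],s["moment"])
p=camera("wrist"); c=p["color"][120:225,260:380]
c=np.clip(255*(c/255.)**.6,0,255).astype(np.uint8)
cv2.imwrite("pics/k1.png",cv2.resize(c[...,::-1],None,fx=5,fy=5,interpolation=cv2.INTER_CUBIC))
E
```

```text
[0.62718883 0.04771061 0.04827911] [-0.57504765 -4.20103054  1.26625903] [-1.33829048  0.30727058 -0.00613209]
```

View pics/k1.png

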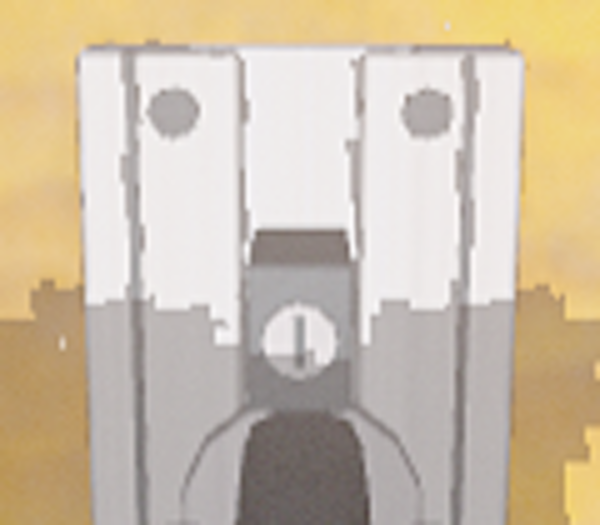

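The collar is against the stop (Fy −4.2 N, and the collar meets the block in the picture at about (300,410)). I turn clockwise about the stud axis, which sits about 2 mm behind the TCP in tool x.

Call:
carry_out --series '[{"x": 0, "y": 0.017, "z": 0, "rx": 0, "ry": 0, "rz": 5, "gripper": 1}, {"x": 0, "y": 0.017, "z": 0, "rx": 0, "ry": 0, "rz": 5, "gripper": 1}, {"x": 0, "y": 0.017, "z": 0, "rx": 0, "ry": 0, "rz": 5, "gripper": 1}, {"x": 0, "y": 0.017, "z": 0, "rx": 0, "ry": 0, "rz": 5, "gripper": 1}, {"x": 0, "y": 0.017, "z": 0, "rx": 0, "ry": 0, "rz": 5, "gripper": 1}, {"x": 0, "y": 0.017, "z": 0, "rx": 0, "ry": 0, "rz": 5, "gripper": 1}, {"x": 0, "y": 0, "z": 0, "rx": 0, "ry": 0, "rz": 0, "gripper": 1}, {"x": 0, "y": 0, "z": 0, "rx": 0, "ry": 0, "rz": 0, "gripper": 1}]'

```text
time: 23.65
tcp_pos: [0.6272, 0.048, 0.0483]
ee_rot: [-0.001, 0.892, 0.451, -0.001]
wrist_force: [-5.9, -3.6, 6.3]
gripper_width: 0.014
grasp_force: 25.0
```

Call:
carry_out --series '[{"x": -0.03, "y": -0.05, "z": -0.03, "rx": 0, "ry": 0, "rz": 0, "gripper": 1}, {"x": 0, "y": 0.01, "z": 0, "rx": 0, "ry": 0, "rz": 5, "gripper": 1}, {"x": 0, "y": 0.01, "z": 0, "rx": 0, "ry": 0, "rz": 5, "gripper": 1}, {"x": 0, "y": 0.01, "z": 0, "rx": 0, "ry": 0, "rz": 5, "gripper": 1}, {"x": 0, "y": 0.01, "z": 0, "rx": 0, "ry": 0, "rz": 5, "gripper": 1}, {"x": 0, "y": 0.01, "z": 0, "rx": 0, "ry": 0, "rz": 5, "gripper": 1}, {"x": 0, "y": 0, "z": 0, "rx": 0, "ry": 0, "rz": 0, "gripper": 1}, {"x": 0, "y": 0, "z": 0, "rx": 0, "ry": 0, "rz": 0, "gripper": 1}]'

```text
time: 24.45
tcp_pos: [0.628, 0.0473, 0.0483]
ee_rot: [0.0, 0.969, 0.249, 0.0]
wrist_force: [0.9, -5.8, -2.3]
gripper_width: 0.0141
grasp_force: 25.0
```

Call:
carry_out --series '[{"x": 0, "y": 0.01, "z": 0.02, "rx": 0, "ry": 0, "rz": 5, "gripper": 1}, {"x": 0, "y": 0.01, "z": 0, "rx": 0, "ry": 0, "rz": 5, "gripper": 1}, {"x": 0, "y": 0.01, "z": 0, "rx": 0, "ry": 0, "rz": 5, "gripper": 1}, {"x": 0, "y": 0.01, "z": 0, "rx": 0, "ry": 0, "rz": 5, "gripper": 1}, {"x": 0, "y": 0.01, "z": 0, "rx": 0, "ry": 0, "rz": 5, "gripper": 1}, {"x": 0, "y": 0, "z": 0, "rx": 0, "ry": 0, "rz": 5, "gripper": 1}, {"x": 0, "y": 0, "z": 0, "rx": 0, "ry": 0, "rz": 5, "gripper": 1}, {"x": 0, "y": 0, "z": 0, "rx": 0, "ry": 0, "rz": 0, "gripper": 1}]'

```text
time: 25.25
tcp_pos: [0.6276, 0.0463, 0.0482]
ee_rot: [0.0, 0.998, -0.056, -0.001]
wrist_force: [-2.3, -5.8, 1.7]
gripper_width: 0.0138
grasp_force: 25.0
```

```bash
python3 - <<'E'
from h import *
s=sensors.state(); M=rot(s["ee_rot"]);print(s["tcp_pos"],np.degrees(np.arctan2(M[1,1],M[0,1])),s["wrist_force"],s["moment"])
E
```

```text
[0.62756427 0.04629841 0.04824568] -96.40774461627909 [-2.26132313 -5.84659795  1.68507196] [-1.66020421  0.88109125  0.03266963]
```

Square across the slot and still against the stop. I relieve the push a little, open and rise.

Call:
carry_out --series '[{"x": 0, "y": 0.02, "z": 0, "rx": 0, "ry": 0, "rz": 0, "gripper": 1}, {"x": 0, "y": 0.02, "z": 0, "rx": 0, "ry": 0, "rz": 0, "gripper": 1}, {"x": 0, "y": 0, "z": 0, "rx": 0, "ry": 0, "rz": 0, "gripper": 1.6}, {"x": 0, "y": 0, "z": 0, "rx": 0, "ry": 0, "rz": 0, "gripper": 2.2}, {"x": 0, "y": 0, "z": 0, "rx": 0, "ry": 0, "rz": 0, "gripper": 3.5}, {"x": 0, "y": 0, "z": 0, "rx": 0, "ry": 0, "rz": 0, "gripper": 4}, {"x": 0, "y": 0, "z": 0, "rx": 0, "ry": 0, "rz": 0, "gripper": 4}, {"x": 0, "y": 0, "z": 0, "rx": 0, "ry": 0, "rz": 0, "gripper": 4}]'

```text
time: 26.05
tcp_pos: [0.6281, 0.0469, 0.0483]
ee_rot: [-0.0, 0.998, -0.055, 0.0]
wrist_force: [1.4, 0.3, -1.1]
gripper_width: 0.0384
grasp_force: 0.0
```

Call:
carry_out --series '[{"x": 0, "y": 0, "z": -0.5, "rx": 0, "ry": 0, "rz": 0, "gripper": 4}, {"x": 0, "y": 0, "z": -1, "rx": 0, "ry": 0, "rz": 0, "gripper": 4}, {"x": 0, "y": 0, "z": -2, "rx": 0, "ry": 0, "rz": 0, "gripper": 4}, {"x": 0, "y": 0, "z": -3, "rx": 0, "ry": 0, "rz": 0, "gripper": 4}, {"x": 0, "y": 0, "z": -3, "rx": 0, "ry": 0, "rz": 0, "gripper": 4}, {"x": 0, "y": 0, "z": -2, "rx": 0, "ry": 0, "rz": 0, "gripper": 4}, {"x": 0, "y": 0, "z": 0, "rx": 0, "ry": 0, "rz": 0, "gripper": 4}, {"x": 0, "y": 0, "z": 0, "rx": 0, "ry": 0, "rz": 0, "gripper": 4}]'

```text
time: 26.85
tcp_pos: [0.6282, 0.0467, 0.1639]
ee_rot: [-0.0, 0.998, -0.055, 0.0]
wrist_force: [-0.6, 0.7, -0.3]
gripper_width: 0.0403
grasp_force: 0.0
```

```bash
python3 - <<'E'
from h import *
s=sensors.state(); print(s["time"],s["tcp_pos"],s["wrist_force"],s["gripper_width"],s["grasp_force"])
p=camera("wrist"); P=camera("scene")
for n,c in(("w",p),("s",P)):
    for r in spot_in("stud_wing",c)[:3]: print(n,np.round(r["box"],1),round(r["score"],2))
print(proj(p,[[.627,.046,.03]]),proj(P,[[.627,.046,.03]]))
f=lambda c:np.clip(255*(c/255.)**.6,0,255).astype(np.uint8)[...,::-1]
x,y=[int(v) for v in proj(P,[[.627,.046,.04]])[0]]
cv2.imwrite("pics/e1.png",np.hstack([cv2.resize(f(p["color"][90:250,240:400]),(400,400),interpolation=cv2.INTER_CUBIC),cv2.resize(f(P["color"][y-35:y+35,x-35:x+35]),(400,400),interpolation=cv2.INTER_CUBIC)]))
E
```

```text
26.85 [0.62818262 0.04667034 0.16385328] [-0.55335231  0.74117031 -0.28479019] 0.04032568619144848 0.0
w [307.8 169.9 338.4 222.9] 0.84
w [331.7 288.3 361.2 310.5] 0.64
w [264.8 153.3 540.3 211.8] 0.28
s [253.8 197.5 270.1 225.7] 0.94
s [356.5 172.9 376.9 200.5] 0.92
s [306.2 195.9 319.6 230. ] 0.68
[[320.98358287 185.83103772]] [[366.33706133 193.30802523]]
```

View pics/e1.png

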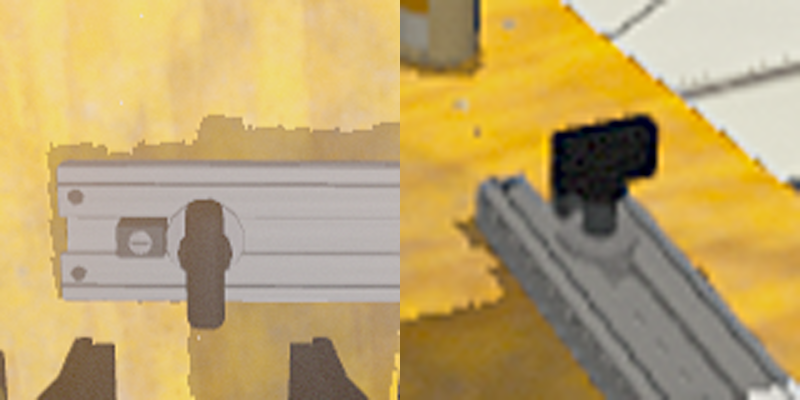

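The collar's edge meets the stop block at about (168,238), the wing is square across the slot and the stud stands upright. The gripper is clear, so I hand in.

```bash
python3 -c "
from h import *
print(finish_job())"
```

```text
the job is handed in; nothing more can be done
None
```

I slid the stud along the slot to the stop block, turned it a quarter turn clockwise so its head locks under the lips, released it upright with its collar against the block, and handed the job in at about 27 s; no verdict came back.

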